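# Carry a core sample to the balance in a draining tray, centred

## Robot

A 7-joint arm with a two-finger parallel gripper is mounted at the origin on the work surface. World frame = base frame: x ahead of the robot, y to its left, z up, the work surface at z = 0. Lengths are in m, angles in rad, forces in N, time in s.
With the tool pointing down it reaches from about 0.35 to 0.9 m from the base axis. Payload 8.1 kg.
Tool frame: the origin (TCP) lies at the very end of the fingers, on their centre line; the grasp point (between the pads) lies 19 mm behind it; z points along the fingers, y is the line along which they close (so a half turn about z gives the same grasp; the last joint's range is limited). The gripper opens to 92 mm and grips with 3 to 60 N. Pads are 19 mm wide; open, the fingers measure 130 mm over their backs; the gripper's body (75 mm by 190 mm) begins 47 mm behind the grasp point.
Start: joints at [1.084, 0.434, 0.025, 1.573, -0.012, 1.134, -0.075], TCP at [0.234, -0.58, 0.227] pointing down, gripper open.
Joint ranges: [-2.62, 2.62], [-0.44, 2.09], [-1.27, 1.32], [0.08, 2.57], [-1.32, 4.46], [0.12, 2], [-2.74, 2.74]. Speed limits (rad/s): [2.22, 2.22, 3.01, 3.01, 3.14, 3.14, 3.14].

## Interface

Orientations are given as a rotation vector (axis times angle).
In Python, from cell import observe, get_image, sign_off, find_in, trace, place_of gives the robot as it stands. The module is installed in compiled form; this text tells all that it offers.
- The arm moves only by the shell command python3 -m handwheel 'ROWS' [OPENING] [FORCE]. ROWS is JSON, a list of rows, each a list of 6 numbers: the shift along the tool's x, y, z each as a share of 0.02 m, from -1 to 1, then the turn, a rotation vector about the tool's x, y, z each as a share of 4 degrees, from -1 to 1. A call has 1 to 8 rows; each row shifts and turns the commanded pose from where the row before left it, along the tool's axes as they then stand; what a row does not reach is not made up. A row lasts 1/12 s, in which the tool goes at most 41.7 mm and 7.16 degrees, less where a joint would pass 70% of its speed; a pose out of reach is approached as far as the arm can. A call with a number of a shift or a turn outside -1 to 1 is refused whole. A call with a gripper value outside its range is refused whole. OPENING is the opening, from 0 (shut) to 1 (fully open), set as the call begins (- or left out, the last holds). The fingers move at their own pace and stop on an object; FORCE is the grip in N (left out, the last holds). Time passes only in rows, so rows that do not move let the fingers close. It gives the time, the measured TCP pose, the force, the opening and the grip force at its end, in the units of the state.
- observe(): the state, without advancing time (a new reading comes with each control period).
- get_image(name): name is "side" or "top"; returns a dict with "image" (400x640x3 uint8, red, green, blue), "fx", "fy", "cx", "cy" (pixels), "position" and "orientation" of the camera in the world. Camera axes: x right, y down, z forward; pixel columns grow to the right and rows downward; lengths in m; the calibration is good to about 2 mm. A picture is of the moment at which its call begins. There is no depth.
- sign_off(): hands the job in; it is judged then, once.
Trained networks look in the newest picture that a camera, given by its name, has taken for a name from the list of things; names that differ only in an ending like _2 or _b are one class to them, and where a whole thing is asked for, a point or a joint stands for the part that bears it (a point fixed in the world has none). Each returns a list of dicts, best first, with "score" (0 to 1); they miss things now and then, are a little off and sometimes report something else, mostly with a low value. They report only what shows in the picture. A call takes as long as a camera call. They do not tell look-alikes from the thing itself.
- find_in(label, camera): "rect" ([centre column, centre row, width, height] as shares, 0 to 1, of the picture: columns of its width, rows of its height, round what is visible of it).
- trace(label, camera): "region" (400x640 bool, what is visible of it) and "rect" ([centre column, centre row, width, height] as shares, 0 to 1, of the picture: columns of its width, rows of its height, round what is visible of it).
- place_of(label, camera): "point" ([column, row] as shares, 0 to 1, of the picture: columns of its width, rows of its height: a listed point, or the origin of a listed thing).
The state is a dict: "clock": time; "joints": joint angles; "dq": joint speeds; "joint_efforts": joint torques, N m; "position": TCP position; "ee_rot": TCP orientation; "force": force on the tool from outside, world axes, zero at the start; "ft_torque": the same for the moment, N m; "width": opening from 0.0 (shut) to 1.0 (fully open); "gripper_force": force on a finger pad.
Only numpy, scipy, OpenCV 4.12 (cv2) and the standard library are available. Lean on these libraries where they do the work, as an engineer would, in place of code of your own. Each camera call takes 0.05 s, during which the arm holds its last target. There are 200 camera calls.

## Task

Take the sealed core sample to the balance without touching it: lift its draining tray clear of the bench by the handle, tilt it gently to roll the core from the low end up onto the flat middle of the floor, and keep it there, in the middle, for two full seconds before carrying it off. Carry it above the balance's pan, pause there for a full second with the core still in the middle, then set the tray down gently, centred on the pan with its long side along the balance's front. Let go with the core at rest in the middle of the tray; it must never slam into the tray's ends, and the jars and torch stay undisturbed.

Things in the scene. Friction and masses are not known exactly. Their poses are not given: they have to be found in the camera images.
- tray: Steel draining tray, 0.5 kg, 306 mm long (its x) by 112 mm wide (its y); walls 3 mm thick, 45 mm high, inside 300 by 106 mm. The floor's middle is flat for 60 mm along x (30 mm either way), 9 mm above the underside; beyond, it falls to both ends with a slope of 0.05 rad. Origin: centre of the flat underside, z up; starts on the bench, its x within 0.45 rad of world y.
- grip (a point): Middle of the tray's black handle bar, 130 mm straight above the tray's origin, same axes. The bar runs along the tray's y: 14 mm thick along x, 22 mm high, top strip to 144 mm, 106 mm free between the upright straps. Pinch its flat sides in the middle, closing along the tray's x, firmly (100 N): as the core's weight shifts, the tray turns a little in the grip; its own pose shows its true tilt.
- core: Sealed core sample: brass sleeve, flush black end caps, radius 35 mm, 100 mm long, about 0.28 kg, inertia of a solid cylinder. Origin at its centre, y along its axis. It lies across the tray against the end wall at tray x = -115 mm (the far wall stops it at 115), and rolls along x without slipping: 2/3 g per rad of slope under it, less rolling resistance like a slope of 0.013 to 0.02 rad.
- pan_center (a point): Middle of the top of the balance's steel pan (180 by 190 mm), 82 mm above the bench, level, rigid. x to the balance's back, y along its front edge, z up; turned at most 0.25 rad. The tray belongs with its x along this y, either way round, its ends 58 mm beyond the pan. 'In the middle of the tray' means the core's centre within 20 mm of the tray's middle along tray x.
- balance: White top-loading balance, fixed; origin on the bench straight under the pan's middle, axes as pan_center. Its housing is 205 mm wide and up to 65 mm high, reaching 178 mm towards the front (display and keys, facing the robot) and 108 mm towards the back of its origin.
- jar_a: Bystander: small glass jar with aluminium cap, 47 mm in diameter, 48 mm high, standing; origin under its centre.
- jar_b: Bystander: a second such jar, 47 mm in diameter, 48 mm high; origin under its centre.
- torch: Bystander: black pocket torch standing on end, 42 mm in diameter, 143 mm high; origin under its centre.
Not all that is in view belongs to the job. Leave any green or pink look-alike of the core alone.

How it is judged:
By the outcome, as a careful person would: the job done as asked, in the order asked, and still so for the second after the job is handed in, with the robot touching nothing.
It also fails if it takes over 64 s, if anything falls off the work surface, if the arm or the gripper's body presses on something with over 40 N, if the wrist force passes 120 N, or if a joint passes its speed limit or range.

## Working session

There is one attempt and no reset: what is moved stays moved. The work goes in short steps, Python scripts to look and compute and a shell command to move; the robot and the scene stay as the last step left them, time stands still between calls to the robot, and variables do not carry over. Pictures are saved under pics/ and viewed, at most 10 in all, crops included, and the job is handed in when it is done.

```bash
mkdir -p pics
cat > h.py <<'E'
import numpy as np, cv2
from scipy.spatial.transform import Rotation as R
from cell import observe, get_image, sign_off, find_in, trace, place_of
def rot(o):
    o=np.array(o,float)
    if o.shape==(3,3): return o
    return R.from_rotvec(o).as_matrix() if o.size==3 else R.from_quat(o).as_matrix()
def ray(c,px):
    d=np.array([(px[0]-c['cx'])/c['fx'],(px[1]-c['cy'])/c['fy'],1.]); d=rot(c['orientation'])@d
    return np.array(c['position']),d/np.linalg.norm(d)
def atz(c,px,z):
    p,d=ray(c,px); return p+d*(z-p[2])/d[2]
def tri(c1,p1,c2,p2):
    a,u=ray(c1,p1); b,v=ray(c2,p2)
    s=np.linalg.lstsq(np.c_[u,-v],b-a,rcond=None)[0]
    A=a+s[0]*u;B=b+s[1]*v; return (A+B)/2,np.linalg.norm(A-B)
def proj(c,P):
    q=rot(c['orientation']).T@(np.array(P)-np.array(c['position'])); return np.array([c['fx']*q[0]/q[2]+c['cx'],c['fy']*q[1]/q[2]+c['cy']])
def save(c,n): cv2.imwrite('pics/'+n,c['image'][:,:,::-1])
E
python3 - <<'E'
from h import *
s=observe(); print({k:np.round(v,3) for k,v in s.items()})
C={n:get_image(n) for n in('side','top')}
for n,c in C.items():
    save(c,n+'0.png'); print(n,c['fx'],c['cx'],c['cy'],np.round(c['position'],3),np.round(c['orientation'],3))
    for l in ('tray','grip','core','pan_center','balance','jar_a','torch'):
        print(n,l,[(round(r['score'],2),np.round(np.array(r['point'])*[640,400],1)) for r in place_of(l,n)])
P={n:{l:[np.array(r['point'])*[640,400] for r in place_of(l,n)] for l in('tray','grip','core','pan_center','balance')} for n in C}
for l in P['side']:
  for a in P['side'][l]:
    for b in P['top'][l]:
      X,e=tri(C['side'],a,C['top'],b); print(l,np.round(X,4),round(e,4))
E
```

```text
{'clock': np.float64(0.0), 'joints': array([ 1.084,  0.435,  0.025,  1.574, -0.012,  1.134, -0.075]), 'dq': array([-0.001,  0.002, -0.001, -0.002, -0.001,  0.   , -0.   ]), 'joint_efforts': array([-1.0000e-03, -6.6785e+01,  9.8400e-01, -3.1446e+01, -6.1000e-02,
        4.3000e-02,  0.0000e+00]), 'position': array([ 0.234, -0.579,  0.226]), 'ee_rot': array([-3.082e+00, -5.990e-01,  1.000e-03]), 'force': array([ 0.149, -0.18 , -0.04 ]), 'ft_torque': array([ 0.026,  0.005, -0.023]), 'gripper_force': np.float64(0.0), 'width': np.float64(1.004)}
side 454.5656929534731 319.8714554456295 198.16718833119216 [0.271 0.567 0.908] [-0.672  2.702 -1.026]
side tray [(0.71, array([273.2, 339.4]))]
side grip [(0.72, array([267. , 307.3])), (0.52, array([235.3, 275. ]))]
side core [(0.94, array([309.8, 294.8])), (0.79, array([395.1, 322.3])), (0.76, array([354.5, 390.9])), (0.68, array([209.5, 219.6])), (0.3, array([234.3, 270. ]))]
side pan_center [(0.91, array([376.9, 168.1]))]
side balance [(0.6, array([373.3, 188.2]))]
side jar_a [(0.75, array([274.8, 210.3])), (0.64, array([257.3, 244.4]))]
side
[... 1052 characters left out ...]
re [ 0.5143 -0.3435 -0.8062] 0.2228
core [ 0.4647  0.183  -0.2312] 0.17
core [0.3548 0.281  0.0426] 0.0031
core [0.5488 0.1805 0.2105] 0.5077
core [ 0.3674  0.1509 -0.3337] 0.0446
core [ 0.7175 -0.5969 -2.5397] 0.2376
core [0.5734 0.1712 0.3012] 0.2136
core [0.4528 0.2546 0.4708] 0.2432
core [0.8482 0.0675 0.025 ] 0.005
core [0.4718 0.1784 0.4126] 0.3292
core [ 0.6443 -0.0434  0.1435] 0.4392
core [0.5784 0.1743 0.1359] 0.1674
core [0.4452 0.2646 0.3695] 0.2142
core [ 0.8667  0.0704 -0.177 ] 0.1023
core [0.4669 0.1795 0.2759] 0.3052
core [ 0.6845 -0.1028 -0.1857] 0.423
pan_center [ 0.5342 -0.2326  0.0891] 0.0017
pan_center [0.4499 0.1562 0.4888] 0.0867
balance [ 0.5324 -0.2419  0.0031] 0.0132
```

View pics/top0.png

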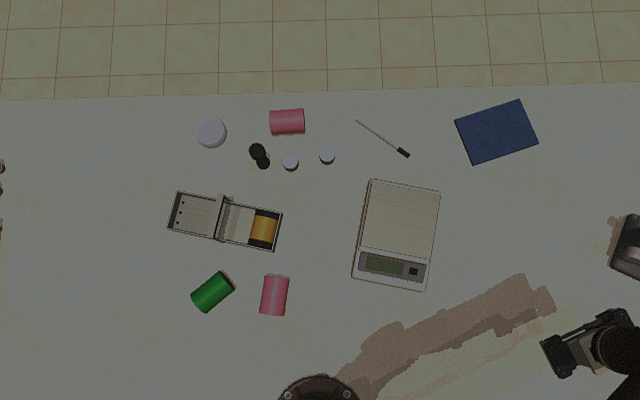

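View pics/side0.png

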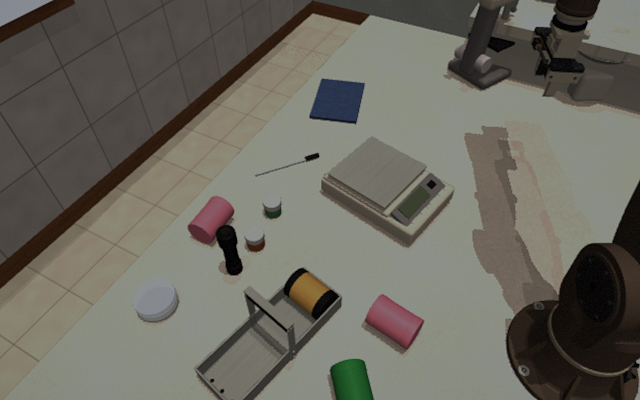

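Top view: the tray runs (170,190)–(282,250), with its handle at (220,217) and the brass core at (262,230) in its right end. The balance's pan is at (398,218), the torch at (260,156), and the jars at (290,161) and (326,155).

There are four core candidates. The brass one with black caps at (262,230), inside the tray, fits the description. The green one at (211,291) and the pink ones at (288,121) and (275,295) are look-alikes. I'll confirm this in a crop and measure the yaws.

Run:
```python
from h import *
C={n:get_image(n) for n in('side','top')}
im=C['top']['image'][170:270,140:300,::-1]; cv2.imwrite('pics/crop.png',cv2.resize(im,None,fx=5,fy=5,interpolation=2))
im=C['top']['image'][:,:,::-1]
from cell import *
for l in('tray','core','balance'):
    for r in trace(l,'top')[:1]:
        m=r['region'].astype(np.uint8); c=max(cv2.findContours(m,0,1)[0],key=cv2.contourArea)
        q=cv2.boxPoints(cv2.minAreaRect(c)); print(l,r['score'],np.round(q,1).tolist()); z={'tray':.045,'core':.04,'balance':.065}[l]
        W=np.array([atz(C['top'],p,z) for p in q]); print(np.round(W,3).tolist(), [np.round([np.linalg.norm(W[i]-W[i-1]),np.arctan2(*(W[i]-W[i-1])[[1,0]])],3).tolist() for i in range(4)])
for l in ('jar_a','torch'):
  for a in place_of(l,'side')[:2]:
    for b in place_of(l,'top')[:2]:
      X,e=tri(C['side'],np.array(a['point'])*[640,400],C['top'],np.array(b['point'])*[640,400]); print(l,X.round(3),round(e,3))
s=observe(); print(rot(s['ee_rot']).round(3))
```

```text
tray 0.65 [[166.1999969482422, 228.10000610351562], [177.60000610351562, 182.39999389648438], [267.5, 204.89999389648438], [256.1000061035156, 250.5]]
[[0.532, 0.409, 0.045], [0.662, 0.382, 0.045], [0.59, 0.126, 0.045], [0.463, 0.158, 0.045]] [[0.261, 1.302], [0.133, -0.208], [0.266, -1.845], [0.131, 2.896]]
core 0.98 [[246.60000610351562, 243.39999389648438], [255.8000030517578, 206.89999389648438], [280.0, 213.0], [270.8999938964844, 249.5]]
[[0.484, 0.185, 0.04], [0.586, 0.16, 0.04], [0.567, 0.091, 0.04], [0.465, 0.117, 0.04]] [[0.07, 1.302], [0.105, -0.241], [0.071, -1.844], [0.105, 2.89]]
balance 0.72 [[349.70001220703125, 278.0], [368.8999938964844, 177.1999969482422], [443.6000061035156, 191.39999389648438], [424.3999938964844, 292.20001220703125]]
[[0.381, -0.097, 0.065], [0.658, -0.161, 0.065], [0.611, -0.367, 0.065], [0.339, -0.295, 0.065]] [[0.202, 1.359], [0.284, -0.227], [0.211, -1.793], [0.282, 2.884]]
jar_a [ 0.744 -0.05  -0.02 ] 0.006
jar_a [0.678 0.049 0.127] 0.012
jar_a [ 0.801 -0.048 -0.187] 0.026
jar_a [0.718 0.06  0.002] 0.003
torch [ 0.724  0.147 -0.008] 0.009
torch [ 0.772  0.081 -0.142] 0.046
torch [ 0.708  0.17  -0.253] 0.148
torch [ 0.774  0.089 -0.493] 0.132
[[ 0.927  0.374  0.   ]
 [ 0.374 -0.927 -0.   ]
 [-0.     0.    -1.   ]]
```

View pics/crop.png

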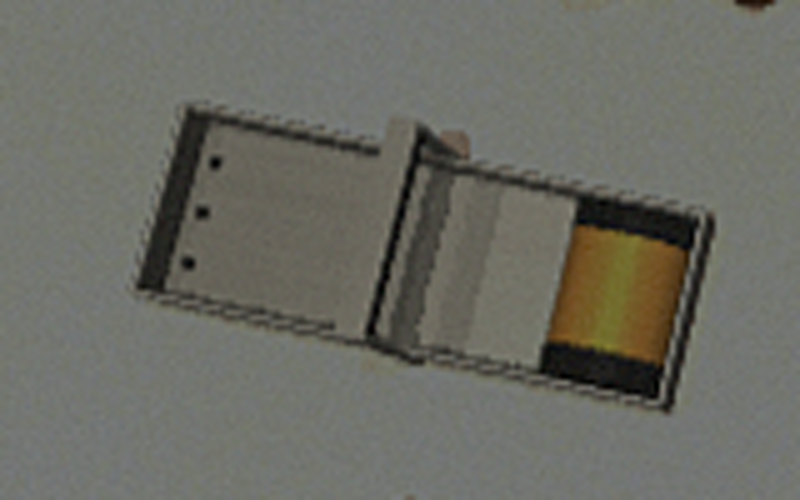

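The crop confirms it: the brass core with black caps sits in the tray's right end, wall corners at crop pixels (186,106), (712,215), (672,410) and (138,292).

Run:
```python
from h import *
c=get_image('top')
q=np.array([(186,106),(712,215),(672,410),(138,292)])/5+[140,170]
W=np.array([atz(c,p,.045) for p in q]); print(W.round(3),W.mean(0).round(4))
d=[W[0]-W[1],W[3]-W[2]]; print([ (round(np.linalg.norm(x),3),round(np.arctan2(x[1],x[0]),4)) for x in d])
d=[W[0]-W[3],W[1]-W[2]]; print([ (round(np.linalg.norm(x),3),round(np.arctan2(x[1],x[0])+np.pi/2,4)) for x in d])
s=observe();Rt=rot(s['ee_rot']);p=np.array(s['position'])
yaw=np.mean([np.arctan2(x[1],x[0]) for x in [W[0]-W[1],W[3]-W[2]]])
print('yaw',yaw,'tool y ang',np.arctan2(Rt[1,1],Rt[0,1]))
for g in (np.array([.5518,.2478,.2]),np.r_[W.mean(0)[:2],.2]): print('shift in tool axes /20mm',(Rt.T@(g-p)/.02).round(2))
im=c['image'][160:310,340:460,::-1]; cv2.imwrite('pics/bal.png',cv2.resize(im,None,fx=4,fy=4,interpolation=2))
```

```text
[[0.637 0.382 0.045]
 [0.566 0.084 0.045]
 [0.458 0.107 0.045]
 [0.531 0.406 0.045]] [0.5479 0.2448 0.045 ]
[(np.float64(0.307), np.float64(1.3379)), (np.float64(0.307), np.float64(1.329))]
[(np.float64(0.108), np.float64(1.3543)), (np.float64(0.111), np.float64(1.3611))]
yaw 1.333460768377003 tool y ang -1.1871175549272377
shift in tool axes /20mm [ 30.22 -32.41   1.34]
shift in tool axes /20mm [ 29.98 -32.34   1.34]
```

View pics/bal.png

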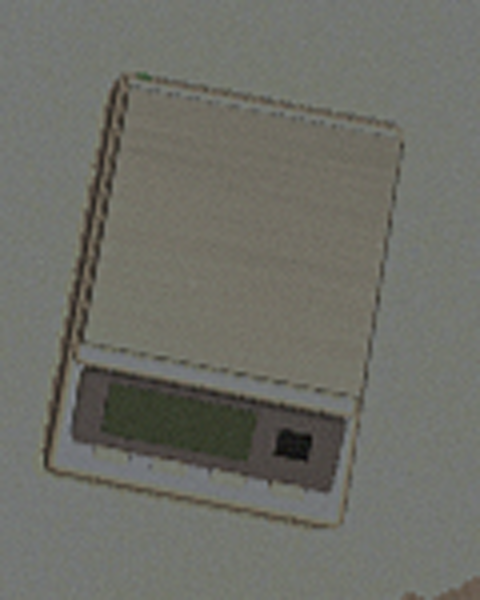

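Pan corners in the crop: about (126,83), (402,130), (356,397) and (80,346). Moving now.

```bash
python3 -m handwheel '[[0.4,-0.45,0,0,0,0],[0.93,-1,0,0,0,0],[0.93,-1,0,0,0,0],[0.93,-1,0,0,0,0],[0.93,-1,0,0,0,0],[0.93,-1,0,0,0,0],[0.93,-1,0,0,0,0],[0.93,-1,0,0,0,0]]' 1
python3 -m handwheel '[[0.93,-1,0,0,0,0],[0.93,-1,0,0,0,0],[0.93,-1,0,0,0,0],[0.93,-1,0,0,0,0],[0.93,-1,0,0,0,0],[0.93,-1,0,0,0,0],[0.93,-1,0,0,0,0],[0.93,-1,0,0,0,0]]'
python3 -m handwheel '[[0.93,-1,0,0,0,0],[0.93,-1,0,0,0,0],[0.93,-1,0,0,0,0],[0.93,-1,0,0,0,0],[0.93,-1,0,0,0,0],[0.93,-1,0,0,0,0],[0.93,-1,0,0,0,0],[0.93,-1,0,0,0,0]]'
python3 -m handwheel '[[0.93,-1,0,0,0,0],[0.93,-1,0,0,0,0],[0.93,-1,0,0,0,0],[0.93,-1,0,0,0,0],[0.93,-1,0,0,0,0],[0.93,-1,0,0,0,0],[0.93,-1,0,0,0,0],[0.5,-0.5,0,0,0,0]]'
python3 -m handwheel '[[0,0,0,0,0,1],[0,0,0,0,0,1],[0,0,0,0,0,1],[0,0,0,0,0,1],[0,0,0,0,0,1],[0,0,0,0,0,1],[0,0,0,0,0,1],[0,0,0,0,0,1]]'
cat > g.py <<'E'
from h import *
import sys
s=observe();Rt=rot(s['ee_rot']);p=np.array(s['position'])
print(round(float(s['clock']),2),'p',p.round(4),'tool y ang',round(float(np.arctan2(Rt[1,1],Rt[0,1])),4),'z',Rt[:,2].round(4),'F',np.round(s['force'],1),'w',round(float(s['width']),3),'gf',round(float(s['gripper_force']),1))
if len(sys.argv)>3:
    g=np.array(list(map(float,sys.argv[1:4]))); print('shares',(Rt.T@(g-p)/.02).round(2))
E
python3 g.py .549 .246 .113
python3 - <<'E'
from h import *
c=get_image('top'); q=np.array([(126,83),(402,130),(356,397),(80,346)])/4+[340,160]
W=np.array([atz(c,p,.082) for p in q]); print(W.round(3).tolist(),W.mean(0).round(4))
for i,j in((0,1),(3,2)): x=W[i]-W[j]; print(np.linalg.norm(x).round(3),np.arctan2(x[1],x[0]).round(4)-np.pi/2)
for i,j in((0,3),(1,2)): x=W[i]-W[j]; print(np.linalg.norm(x).round(3),np.arctan2(x[1],x[0]).round(4))
for n in('side','top'):
    get_image(n)
    for l in('grip','tray','core'): print(n,l,[(round(r['score'],2),(np.array(r['point'])*[640,400]).round(1)) for r in place_of(l,n)[:1]])
save(get_image('side'),'side1.png')
E
```

```text
clock: 2.57
position: [0.3067, -0.3874, 0.2268]
ee_rot: [3.084, 0.6, 0.0]
force: [1.0, -0.3, 0.1]
width: 1.0
gripper_force: 0.0
clock: 3.23
position: [0.3843, -0.1836, 0.2269]
ee_rot: [3.083, 0.6, 0.0]
force: [-0.2, -0.3, -0.6]
width: 0.999
gripper_force: 0.0
clock: 3.9
position: [0.4621, 0.0203, 0.2269]
ee_rot: [3.083, 0.6, 0.0]
force: [0.6, 0.1, -0.1]
width: 1.001
gripper_force: 0.0
clock: 4.57
position: [0.5358, 0.2141, 0.2268]
ee_rot: [-3.081, -0.604, -0.001]
force: [-0.3, 0.3, -0.3]
width: 1.001
gripper_force: 0.0
clock: 5.23
position: [0.5357, 0.2098, 0.2268]
ee_rot: [3.129, -0.28, -0.0]
force: [-0.2, 0.3, 0.2]
width: 1.0
gripper_force: 0.0
5.23 p [0.5357 0.2098 0.2268] tool y ang -1.7491 z [-2.e-04 -5.e-04 -1.e+00] F [-0.2  0.3  0.2] w 1.0 gf 0.0
shares [ 0.33 -1.9   5.69]
[[0.643, -0.166, 0.082], [0.605, -0.354, 0.082], [0.425, -0.31, 0.082], [0.464, -0.127, 0.082]] [ 0.5342 -0.2392  0.082 ]
0.191 -0.2014963267948966
0.187 -0.2094963267948966
0.184 -0.2137
0.186 -0.2391
side grip [(0.58, array([268.3, 309.1]))]
side tray [(0.87, array([274.6, 341.9]))]
side core [(0.94, array([394.2, 323.7]))]
top grip [(0.71, array([216.2, 216.2]))]
top tray [(0.94, array([224. , 221.3]))]
top core [(0.71, array([274.2, 294.8]))]
```

```bash
python3 -m handwheel '[[0,0,0,0,0,0.8],[0.2,-0.9,0,0,0,0],[0.1,-0.9,0.3,0,0,0],[0,0,1,0,0,0],[0,0,1,0,0,0],[0,0,1,0,0,0],[0,0,0.6,0,0,0],[0,0,0,0,0,0]]'
python3 g.py .549 .246 .111
python3 - <<'E'
from h import *
C={n:get_image(n) for n in('side','top')}
save(C['top'],'top1.png');save(C['side'],'side2.png')
im=np.hstack([cv2.resize(C['side']['image'][230:400,170:350],None,fx=2.2,fy=2.2),cv2.resize(C['top']['image'][150:320,140:320],None,fx=2.2,fy=2.2)])
cv2.imwrite('pics/app.png',im[:,:,::-1])
a,b=[np.array(place_of('grip',n)[0]['point'])*[640,400] for n in('side','top')]; print(a,b,tri(C['side'],a,C['top'],b))
E
```

```text
clock: 6.4
position: [0.549, 0.2428, 0.146]
ee_rot: [3.118, -0.361, -0.006]
force: [-0.8, -0.8, -0.2]
width: 1.004
gripper_force: 0.0
6.4 p [0.549  0.2428 0.146 ] tool y ang -1.8012 z [-0.0042 -0.0021 -1.    ] F [-0.8 -0.8 -0.2] w 1.004 gf 0.0
shares [-0.03 -0.16  1.75]
[266.368 308.12 ] [219.072 215.08 ] (array([0.55638594, 0.24544778, 0.12020906]), np.float64(0.006317845789611726))
```

View pics/app.png

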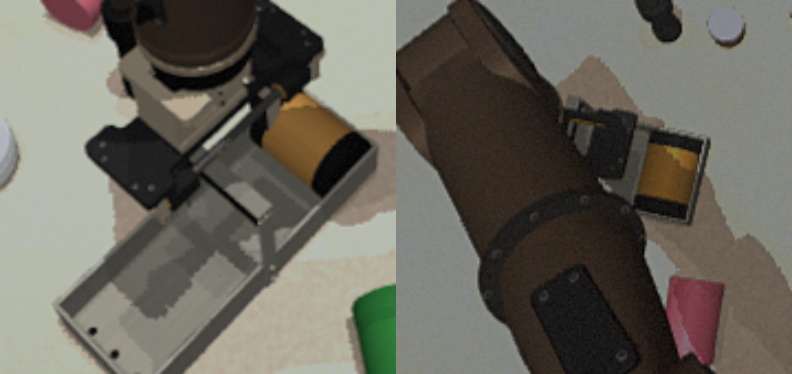

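The fingers straddle the bar: side crop, near strap at (265,225) with the fingers on either side of it. Descend the rest of the way and close.

```bash
python3 -m handwheel '[[0,-0.15,0.6,0,0,0.1],[0,0,0.7,0,0,0],[0,0,0.45,0,0,0],[0,0,0,0,0,0]]'
python3 -m handwheel '[[0,0,0,0,0,0],[0,0,0,0,0,0],[0,0,0,0,0,0],[0,0,0,0,0,0],[0,0,0,0,0,0],[0,0,0,0,0,0],[0,0,0,0,0,0],[0,0,0,0,0,0]]' 0.1 20
python3 -m handwheel '[[0,0,0,0,0,0],[0,0,0,0,0,0],[0,0,0,0,0,0],[0,0,0,0,0,0]]' 0 60
python3 g.py .549 .246 .111
python3 - <<'E'
from h import *
C={n:get_image(n) for n in('side','top')}
save(C['top'],'top2.png');save(C['side'],'side3.png')
cv2.imwrite('pics/grip.png',cv2.resize(C['side']['image'][230:400,170:350,::-1],None,fx=3.4,fy=3.4,interpolation=2))
E
```

```text
clock: 6.93
position: [0.5501, 0.2461, 0.1117]
ee_rot: [3.118, -0.372, -0.004]
force: [-0.8, -1.9, -0.0]
width: 1.001
gripper_force: 0.0
clock: 7.6
position: [0.5512, 0.2467, 0.1138]
ee_rot: [-3.119, 0.372, -0.0]
force: [-1.1, 0.4, 0.7]
width: 0.466
gripper_force: 0.0
clock: 7.93
position: [0.5513, 0.2474, 0.1138]
ee_rot: [-3.118, 0.372, -0.001]
force: [1.2, 4.2, -1.0]
width: 0.177
gripper_force: 1.7
7.93 p [0.5513 0.2474 0.1138] tool y ang -1.8082 z [ 5.0e-04  1.1e-03 -1.0e+00] F [ 1.2  4.2 -1. ] w 0.177 gf 1.7
shares [-0.1   0.09  0.14]
```

View pics/grip.png

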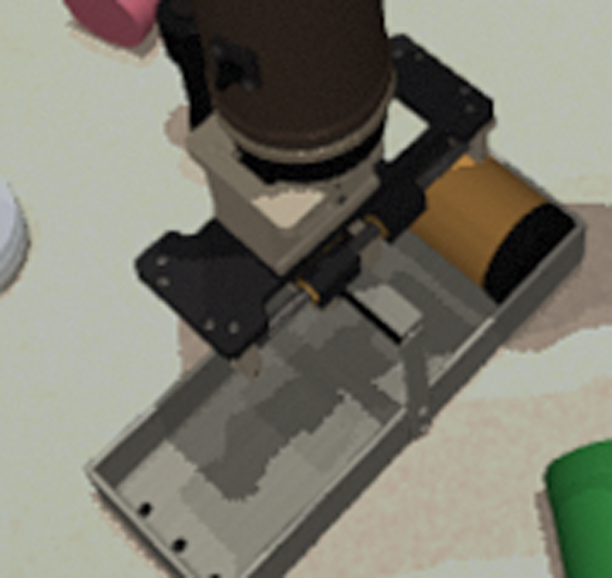

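Side crop: the pads sit on the bar between the straps, with its near strap at (410,340) and the core at (500,230). Next I build a small tracker for tray pitch and core position, and take its baseline on the bench before lifting.

```bash
cat > tr.py <<'E'
from h import *
from scipy.optimize import minimize
def seg(a,b,n=80): return np.linspace(a,b,n)
L,Wd,H=.153,.056,.045
def rect(l,w,z): 
    c=[(l,w,z),(l,-w,z),(-l,-w,z),(-l,w,z)]; return [seg(np.array(c[i]),np.array(c[(i+1)%4])) for i in range(4)]
RIM=np.vstack(rect(L,Wd,H)); IN=np.vstack(rect(L-.003,Wd-.003,H))
BOT=np.vstack([seg(np.array((-L,Wd,0)),np.array((L,Wd,0))),seg(np.array((L,-Wd,0)),np.array((L,Wd,0)))])
MOD={'side':np.vstack([RIM,IN,BOT]),'top':np.vstack([RIM,IN])}
GO=np.array([0,0,.130])
def pose(g,yaw,p,roll=0):  # p: + = tray -x end UP (rotation about +y tips +x end down)
    return R.from_euler('ZYX',[yaw,p,roll]), np.array(g)
def pts(M,g,yaw,p,roll=0):
    r,g=pose(g,yaw,p,roll); return r.apply(M-GO)+g
def prj(c,P):
    q=(P-np.array(c['position']))@rot(c['orientation']); return np.c_[c['fx']*q[:,0]/q[:,2]+c['cx'],c['fy']*q[:,1]/q[:,2]+c['cy']]
def dts(C):
    o={}
    for n,c in C.items():
        g=cv2.GaussianBlur(cv2.cvtColor(c['image'],cv2.COLOR_RGB2GRAY),(0,0),1)
        e=cv2.Canny(g,15,40); o[n]=np.minimum(cv2.distanceTransform(255-e,2,5),4)
    return o
def cost(D,C,g,yaw,p,roll=0):
    t=0
    for n in C:
        u=prj(C[n],pts(MOD[n],g,yaw,p,roll)); t+=cv2.remap(D[n],u[:,0].astype(np.float32)[None],u[:,1].astype(np.float32)[None],1,borderValue=4).mean()*(1 if n=='side' else .5)
    return t
def fit(C,g0,yaw0):
    D=dts(C); best=None
    f=lambda v:cost(D,C,g0+v[:3],yaw0+v[3],v[4])+20*(v[3])**2+300*(v[:3]@v[:3])
    for p in np.arange(-.12,.15,.03):
        r=minimize(f,[0,0,0,0,p],method='Nelder-Mead',options=dict(initial_simplex=np.vstack([[0,0,0,0,p]]+[np.array([0,0,0,0,p])+d for d in np.diag([.004,.004,.004,.01,.015])]),maxiter=250))
        if best is None or r.fun<best.fun: best=r
    return best
def corex(c,g,yaw,p):
    hsv=cv2.cvtColor(c['image'],cv2.COLOR_RGB2HSV); m=((hsv[...,0]>8)&(hsv[...,0]<28)&(hsv[...,1]>110)&(hsv[...,2]>45)).astype(np.uint8)
    th=np.linspace(0,2*np.pi,40); best=(-9,0); zone=np.zeros(m.shape,np.uint8)
    cv2.fillConvexPoly(zone,cv2.convexHull(prj(c,pts(np.array([(x,y,z) for x in(-L,L) for y in(-Wd,Wd) for z in(0,.085)]),g,yaw,p)).astype(np.int32)),1); m&=zone
    S=cv2.cvtColor(c['image'],cv2.COLOR_RGB2GRAY)
    for x in np.arange(-.118,.119,.001):
        z=.044-max(0,abs(x)-.03)*.05
        P=np.vstack([np.c_[x+.035*np.cos(th),np.full(40,y),z+.035*np.sin(th)] for y in(-.031,.031)])
        h=np.zeros(m.shape,np.uint8); cv2.fillConvexPoly(h,cv2.convexHull(np.round(prj(c,pts(P,g,yaw,p))*8).astype(np.int32)),1,shift=3)
        s=int((h&m).sum())-int((h&(1-m)&(S>75)).sum())*.7-int(((1-h)&m).sum())
        if s>best[0]: best=(s,x)
    return best[1],int(m.sum()),best[0]
def look(full=True):
    s=observe();Rt=rot(s['ee_rot']);y=-Rt[:,1]
    g=np.array(s['position'])-.019*Rt[:,2]; yaw=np.arctan2(y[1],y[0]); tp=-np.arcsin(y[2])
    C={n:get_image(n) for n in(('side','top') if full else('side',))}
    r=fit(C,g,yaw); G=g+r.x[:3]; Y=yaw+r.x[3]; p=r.x[4]
    cx=[corex(C[n],G,Y,p) for n in C]
    rl=-np.arcsin(Rt[2,0])
    print('t %.2f tcp %s toolpitch %.4f | fit pitch %.4f cost %.2f dg %s dyaw %.3f yaw %.4f'%(s['clock'],np.round(s['position'],4),tp,p,r.fun,(r.x[:3]*1000).round(1),r.x[3],Y),'core',[(round(float(a),3),b,round(d)) for a,b,d in cx],'F',np.round(s['force'],1),'gf %.0f xz %.4f'%(s['gripper_force'],Rt[2,0]),flush=True)
    return C,G,Y,p,cx
def overlay(n,C,G,Y,p,cx):
    im=C['side']['image'][:,:,::-1].copy(); im=cv2.resize(im,None,fx=3,fy=3)
    for u in prj(C['side'],pts(MOD['side'],G,Y,p)): cv2.circle(im,(int(u[0]*3+1),int(u[1]*3+1)),0,(0,255,0),-1)
    th=np.linspace(0,6.28,90); x=cx[0][0]
    for yy in(-.05,.05):
        for u in prj(C['side'],pts(np.c_[x+.035*np.cos(th),np.full(90,yy),.044-max(0,abs(x)-.03)*.05+.035*np.sin(th)],G,Y,p)): cv2.circle(im,(int(u[0]*3),int(u[1]*3)),1,(255,0,255),-1)
    u=prj(C['side'],G[None]-[0,0,.1])[0]*3; x0=int(np.clip(u[0]-350,0,1120)); y0=int(np.clip(u[1]-290,0,620)); cv2.imwrite('pics/'+n,im[y0:y0+580,x0:x0+700])
if __name__=='__main__':
    import sys; o=look()
    if len(sys.argv)>1: overlay(sys.argv[1],*o)
E
time python3 tr.py ov0.png
```

```text
t 8.03 tcp [0.5513 0.2475 0.1138] toolpitch -0.0011 | fit pitch -0.0286 cost 2.28 dg [ -1.2  -7.7 -10.5] dyaw -0.001 yaw 1.3325 core [(-0.112, 857, 766), (-0.11, 715, 430)] F [ 1.4  2.9 -2.2] gf 60 xz 0.0002
real	0m4.626s
user	0m2.812s
sys	0m0.264s
```

View pics/ov0.png

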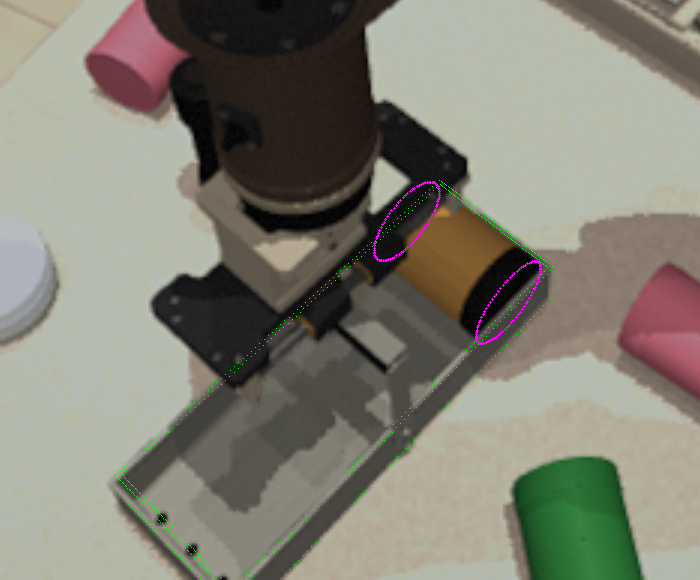

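The fit latched onto inner edges. The tray is flat on the bench and its height is known here, so I'll calibrate on that and keep only pitch free later.

```bash
python3 - <<'E'
s=open('tr.py').read()
a=s.index('def fit('); b=s.index('def corex')
s=s[:a]+'''import json,os
CAL=json.load(open('cal.json')) if os.path.exists('cal.json') else None
def shiftc(c,d):
    c=dict(c); c['cx']+=d[0]; c['cy']+=d[1]; return c
def fit(C,g0,yaw0,Rt):
    k=CAL; g=g0+Rt@np.array(k['off']); yaw=yaw0+k['dyaw']; C={'side':shiftc(C['side'],k['px'])}; D=dts(C)
    # free: pitch, small image shift, small yaw
    def f(v): return cost(D,{'side':shiftc(C['side'],v[1:3])},g,yaw+v[3],v[0])+.03*(v[1]**2+v[2]**2)+100*v[3]**2
    best=None
    for p in np.arange(-.1,.16,.02):
        x0=np.array([p,0,0,0.]); r=minimize(f,x0,method='Nelder-Mead',options=dict(initial_simplex=np.vstack([x0]+[x0+d for d in np.diag([.01,1,1,.01])]),maxiter=150))
        if best is None or r.fun<best.fun: best=r
    return best,g,yaw+best.x[3],shiftc(C['side'],best.x[1:3])
'''+s[b:]
a=s.index('    r=fit(C,g,yaw)'); b=s.index('    rl=')
s=s[:a]+'''    r,G,Y,cs=fit(C,g,yaw,Rt); p=r.x[0]; C=dict(C,side=cs); cx=[corex(cs,G,Y,p)]
'''+s[b:]
a=s.index("'t %.2f tcp"); b=s.index(",'core',[")
s=s[:a]+"'t %.2f tcp %s toolpitch %.4f | pitch %.4f cost %.2f px %s dyaw %.3f yaw %.4f'%(s['clock'],np.round(s['position'],4),tp,p,r.fun,r.x[1:3].round(1),r.x[3],Y)"+s[b:]
s=s.replace("look(full=True)","look(full=False)")
open('tr.py','w').write(s)
E
cat > cal.py <<'E'
from tr import *
from scipy.optimize import differential_evolution as DE
s=observe();Rt=rot(s['ee_rot']);y=-Rt[:,1];g=np.array(s['position'])-.019*Rt[:,2];yaw=np.arctan2(y[1],y[0])
C={n:get_image(n) for n in('side','top')};D=dts(C)
g[2]=.130
def f(v):
    G=g+Rt@np.array([v[0],v[1],0]); G[2]=.130
    return cost({'side':D['side']},{'side':shiftc(C['side'],v[3:5])},G,yaw+v[2],0)+.5*cost({'top':D['top']},{'top':shiftc(C['top'],v[5:7])},G,yaw+v[2],0)+.01*(np.array(v[3:])**2).sum()
r=DE(f,[(-.015,.015),(-.003,.003),(-.05,.05)]+[(-3,3)]*4,seed=1,maxiter=150,popsize=12)
print(r.x.round(4),r.fun)
off=[r.x[0],r.x[1],-(0.130-(s['position'][2]+.019))]
json.dump(dict(off=list(off),dyaw=r.x[2],px=list(r.x[3:5])),open('cal.json','w'))
E
python3 cal.py; python3 tr.py ov1.png
```

```text
[-1.0000e-04  3.0000e-03 -1.4800e-02  2.8850e-01  1.0991e+00  1.2806e+00
 -2.1100e-02] 1.7658114767282578
t 8.23 tcp [0.5512 0.2472 0.1138] toolpitch -0.0007 | pitch 0.0002 cost 1.16 px [0.1 0.1] dyaw 0.002 yaw 1.3203 core [(-0.11, 859, 765)] F [ 1.5  3.4 -1.9] gf 60 xz 0.0001
```

View pics/ov1.png

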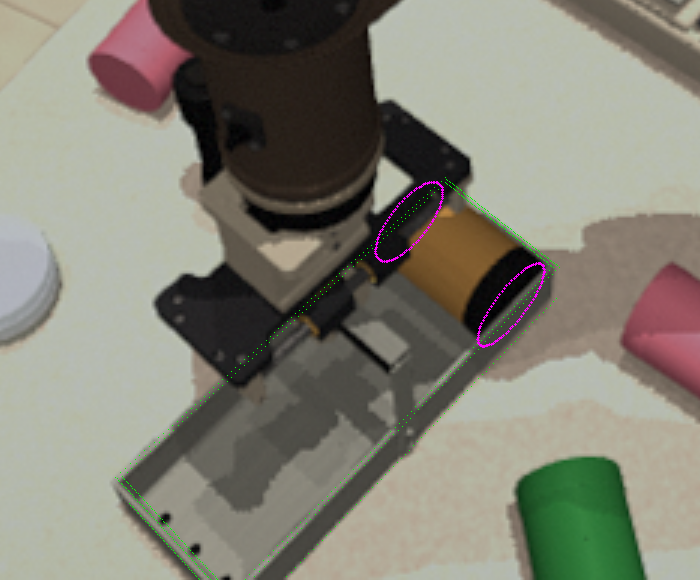

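The overlay now matches the rim, with the core reading −110 against a true −115, so it has a bias of about 4 mm. Lift.

```bash
python3 -m handwheel '[[0,0,-0.1,0,0,0],[0,0,-0.2,0,0,0],[0,0,-0.3,0,0,0],[0,0,-0.5,0,0,0],[0,0,-0.7,0,0,0],[0,0,-0.8,0,0,0],[0,0,-0.9,0,0,0],[0,0,-0.8,0,0,0]]' 0 60
python3 -m handwheel '[[0,0,-0.6,0,0,0],[0,0,-0.4,0,0,0],[0,0,-0.2,0,0,0],[0,0,0,0,0,0]]'
python3 tr.py ov2.png;python3 tr.py
```

```text
clock: 8.95
position: [0.551, 0.2463, 0.2014]
ee_rot: [3.119, -0.373, 0.0]
force: [0.6, 0.5, -7.7]
width: 0.145
gripper_force: 60.0
clock: 9.28
position: [0.5514, 0.2466, 0.2247]
ee_rot: [-3.119, 0.373, -0.002]
force: [-0.2, 0.1, -8.1]
width: 0.151
gripper_force: 60.0
t 9.28 tcp [0.5514 0.2466 0.2247] toolpitch -0.0006 | pitch -0.0218 cost 0.88 px [-0.3  0.2] dyaw 0.013 yaw 1.3310 core [(-0.113, 1145, 949)] F [-0.2  0.1 -8.1] gf 60 xz 0.0010
t 9.33 tcp [0.5511 0.2465 0.2238] toolpitch 0.0001 | pitch -0.0202 cost 0.84 px [-0.2  0.2] dyaw 0.010 yaw 1.3277 core [(-0.113, 1146, 954)] F [-0.3 -0.1 -7.8] gf 60 xz 0.0001
```

```bash
python3 -m handwheel '[[0,-0.02,0,-0.1,0,0],[0,-0.04,0,-0.16,0,0],[0,-0.04,0,-0.16,0,0],[0,-0.04,0,-0.16,0,0],[0,-0.04,0,-0.16,0,0],[0,-0.04,0,-0.16,0,0],[0,-0.04,0,-0.16,0,0],[0,-0.02,0,-0.1,0,0]]'
python3 -m handwheel '[[0,0,0,0,0,0],[0,0,0,0,0,0]]' | head -1
python3 tr.py;python3 tr.py
```

```text
clock: 10.05
position: [0.5524, 0.2527, 0.2234]
ee_rot: [3.039, -0.362, -0.015]
force: [-0.1, 0.7, -7.7]
width: 0.148
gripper_force: 60.0
clock: 10.22
t 10.22 tcp [0.5525 0.2523 0.2234] toolpitch 0.0810 | pitch 0.0685 cost 0.82 px [-0.4 -0.1] dyaw 0.014 yaw 1.3330 core [(-0.109, 1147, 992)] F [-0.1 -0.6 -7.6] gf 60 xz -0.0000
t 10.27 tcp [0.5525 0.2521 0.2235] toolpitch 0.0810 | pitch 0.0683 cost 0.83 px [-0.4  0. ] dyaw 0.015 yaw 1.3330 core [(-0.109, 1154, 1014)] F [-0.4 -0.2 -7.3] gf 60 xz 0.0000
```

```bash
for i in 1 2; do python3 -m handwheel '[[0,0,0,0,0,0],[0,0,0,0,0,0],[0,0,0,0,0,0]]' | head -1; python3 tr.py; done
python3 -m handwheel '[[0,-0.02,0,-0.08,0,0],[0,0,0,0,0,0],[0,0,0,0,0,0]]' | head -1; python3 tr.py
```

```text
clock: 10.57
t 10.57 tcp [0.5525 0.2519 0.2236] toolpitch 0.0809 | pitch 0.0675 cost 0.86 px [-0.4 -0. ] dyaw 0.017 yaw 1.3348 core [(-0.098, 1165, 1043)] F [-0.5 -0.7 -8. ] gf 60 xz 0.0001
clock: 10.87
t 10.87 tcp [0.5524 0.2521 0.2235] toolpitch 0.0811 | pitch 0.0684 cost 0.84 px [-0.6 -0.1] dyaw 0.017 yaw 1.3356 core [(-0.076, 1110, 973)] F [ 0.2 -0.2 -7.4] gf 60 xz -0.0001
clock: 11.17
t 11.17 tcp [0.5525 0.2527 0.2234] toolpitch 0.0866 | pitch 0.0736 cost 0.86 px [-0.5 -0.1] dyaw 0.016 yaw 1.3344 core [(-0.047, 713, 356)] F [ 0.9 -0.6 -7.5] gf 60 xz -0.0001
```

```bash
python3 -m handwheel '[[0,0.07,0,0.3,0,0],[0,0.09,0,0.37,0,0],[0,0.09,0,0.37,0,0]]' | head -1; python3 tr.py
```

```text
clock: 11.47
t 11.47 tcp [0.5513 0.2475 0.2237] toolpitch 0.0123 | pitch -0.0065 cost 0.84 px [-0.4  0.1] dyaw 0.019 yaw 1.3374 core [(-0.006, 805, 510)] F [-0.5  0.2 -8.7] gf 60 xz 0.0001
```

```bash
python3 -m handwheel '[[0,0.12,0,0.5,0,0],[0,0.07,0,0.3,0,0]]' | head -1; python3 tr.py
```

```text
clock: 11.68
t 11.68 tcp [0.5505 0.2432 0.2238] toolpitch -0.0430 | pitch -0.0564 cost 0.80 px [-0.3  0.1] dyaw 0.014 yaw 1.3321 core [(0.023, 1315, 1127)] F [-0.7 -0.1 -6.6] gf 60 xz 0.0003
```

```bash
python3 -m handwheel '[[0,0.15,0,0.65,0,0],[0,0,0,0,0,0]]' | head -1; python3 tr.py
```

```text
clock: 11.9
t 11.90 tcp [0.55   0.2388 0.2236] toolpitch -0.0871 | pitch -0.0913 cost 0.81 px [-0.5  0.1] dyaw 0.015 yaw 1.3311 core [(0.04, 1366, 1173)] F [ 0.2 -1.  -8. ] gf 60 xz 0.0004
```

```bash
python3 -m handwheel '[[0,0,0,0,0,0],[0,0,0,0,0,0]]' | head -1; python3 tr.py
python3 -m handwheel '[[0,0,0,0,0,0]]' | head -1; python3 tr.py
```

```text
clock: 12.12
t 12.12 tcp [0.5497 0.2415 0.2237] toolpitch -0.0864 | pitch -0.0930 cost 0.83 px [-0.3  0. ] dyaw 0.014 yaw 1.3329 core [(0.04, 1380, 1180)] F [-0.5 -1.4 -7. ] gf 60 xz -0.0001
clock: 12.25
t 12.25 tcp [0.5496 0.2417 0.2236] toolpitch -0.0868 | pitch -0.0923 cost 0.81 px [-0.3  0. ] dyaw 0.012 yaw 1.3318 core [(0.036, 1374, 1171)] F [ 0.3  0.4 -7.8] gf 60 xz -0.0002
```

```bash
python3 -m handwheel '[[0,-0.05,0,-0.2,0,0],[0,-0.09,0,-0.35,0,0],[0,-0.09,0,-0.35,0,0]]' | head -1; python3 tr.py
```

```text
clock: 12.55
t 12.55 tcp [0.551  0.2457 0.2241] toolpitch -0.0221 | pitch -0.0372 cost 0.83 px [-0.4  0.1] dyaw 0.014 yaw 1.3320 core [(0.019, 1282, 1092)] F [-0.6 -0.4 -8. ] gf 60 xz 0.0003
```

```bash
python3 -m handwheel '[[0,-0.09,0,-0.38,0,0],[0,0,0,0,0,0]]' | head -1; python3 tr.py
```

```text
clock: 12.77
t 12.77 tcp [0.551  0.2494 0.2239] toolpitch 0.0027 | pitch -0.0158 cost 0.81 px [-0.5  0. ] dyaw 0.019 yaw 1.3394 core [(0.0, 943, 686)] F [-0.4  1.1 -6.8] gf 60 xz -0.0004
```

```bash
python3 -m handwheel '[[0,-0.13,0,-0.55,0,0],[0,0,0,0,0,0]]' | head -1; python3 tr.py
```

```text
clock: 12.98
t 12.98 tcp [0.5517 0.2513 0.2239] toolpitch 0.0407 | pitch 0.0370 cost 0.83 px [-0.3  0.1] dyaw 0.012 yaw 1.3322 core [(-0.011, 767, 400)] F [-0.9  1.3 -6.4] gf 60 xz -0.0004
```

```bash
python3 -m handwheel '[[0,0.05,0,0.2,0,0],[0,0.05,0,0.2,0,0]]' | head -1; python3 tr.py;python3 tr.py
```

```text
clock: 13.2
t 13.20 tcp [0.5514 0.2478 0.224 ] toolpitch 0.0105 | pitch -0.0074 cost 0.84 px [-0.5  0.1] dyaw 0.019 yaw 1.3378 core [(-0.009, 780, 463)] F [ 0.9  0.7 -8.4] gf 60 xz -0.0000
t 13.25 tcp [0.5516 0.2465 0.2242] toolpitch 0.0103 | pitch -0.0083 cost 0.83 px [-0.5 -0. ] dyaw 0.019 yaw 1.3358 core [(-0.009, 789, 468)] F [ 0.6 -1.  -7.9] gf 60 xz 0.0004
```

```bash
python3 -m handwheel '[[0,-0.02,0,-0.08,0,0],[0,0,0,0,0,0],[0,0,0,0,0,0],[0,0,0,0,0,0]]' | head -1; python3 tr.py;python3 tr.py ov3.png
```

```text
clock: 13.63
t 13.63 tcp [0.5515 0.2484 0.2241] toolpitch 0.0180 | pitch 0.0021 cost 0.85 px [-0.3  0. ] dyaw 0.018 yaw 1.3371 core [(-0.004, 837, 548)] F [ 0.3  0.1 -7.5] gf 60 xz -0.0000
t 13.68 tcp [0.5515 0.2483 0.224 ] toolpitch 0.0181 | pitch 0.0009 cost 0.85 px [-0.4  0. ] dyaw 0.019 yaw 1.3379 core [(-0.003, 861, 562)] F [ 0.3  0.8 -6.8] gf 60 xz -0.0001
```

View pics/ov3.png

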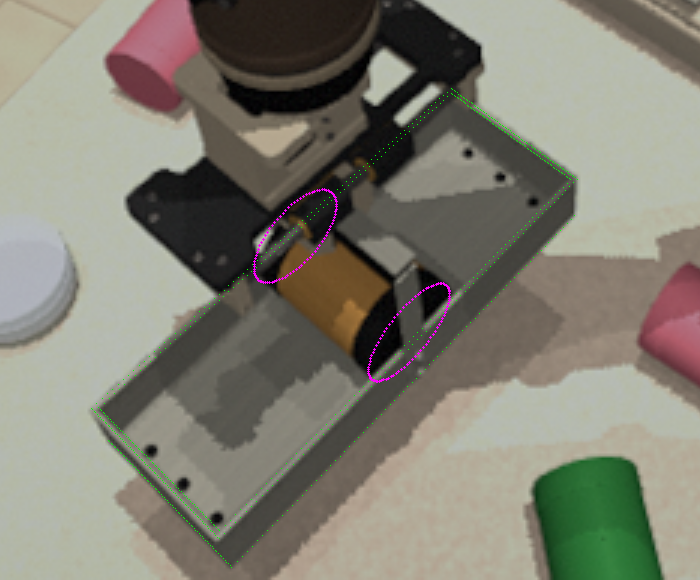

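The overlay fits the rim closely, and the core lies at the middle behind the strap (cap centre about (410,330), strap (408,300)). Now check that it stays there.

```bash
python3 -m handwheel '[[0,0,0,0,0,0],[0,0,0,0,0,0],[0,0,0,0,0,0]]' | head -1; python3 tr.py
python3 -m handwheel '[[0,0,0,0,0,0],[0,0,0,0,0,0],[0,0,0,0,0,0],[0,0,0,0,0,0]]' | head -1; python3 tr.py
```

```text
clock: 13.98
t 13.98 tcp [0.5515 0.2483 0.224 ] toolpitch 0.0182 | pitch 0.0002 cost 0.84 px [-0.4 -0.1] dyaw 0.020 yaw 1.3384 core [(0.005, 1023, 798)] F [ 0.5 -0.1 -7.4] gf 60 xz -0.0000
clock: 14.37
t 14.37 tcp [0.5515 0.2482 0.2241] toolpitch 0.0182 | pitch 0.0014 cost 0.83 px [-0.5  0.1] dyaw 0.019 yaw 1.3370 core [(0.02, 1280, 1119)] F [ 0.2  0.5 -8.1] gf 60 xz -0.0000
```

The core is still creeping, so the fitted pitch carries a bias of about −0.018 at this height; the tool pitch is the truer value. Correcting for that.

```bash
python3 -m handwheel '[[0,0.17,0,0.7,0,0],[0,0,0,0,0,0]]' | head -1; python3 tr.py
```

```text
clock: 14.58
t 14.58 tcp [0.551  0.2431 0.2242] toolpitch -0.0313 | pitch -0.0412 cost 0.82 px [-0.5  0. ] dyaw 0.017 yaw 1.3333 core [(0.033, 1341, 1171)] F [ 0.2 -1.9 -7.2] gf 60 xz 0.0006
```

```bash
python3 -m handwheel '[[0,0.16,0,0.65,0,0],[0,0,0,0,0,0]]' | head -1; python3 tr.py
python3 -m handwheel '[[0,0,0,0,0,0]]' | head -1; python3 tr.py
```

```text
clock: 14.8
t 14.80 tcp [0.5502 0.2401 0.224 ] toolpitch -0.0755 | pitch -0.0810 cost 0.83 px [-0.4  0.1] dyaw 0.013 yaw 1.3294 core [(0.037, 1363, 1162)] F [ 0.4 -1.4 -7.6] gf 60 xz 0.0003
clock: 14.93
t 14.93 tcp [0.55   0.2416 0.2241] toolpitch -0.0742 | pitch -0.0809 cost 0.81 px [-0.5  0.1] dyaw 0.014 yaw 1.3319 core [(0.035, 1364, 1171)] F [-0.3  0.3 -6.6] gf 60 xz -0.0001
```

```bash
python3 -m handwheel '[[0,0,0,0,0,0],[0,-0.05,0,-0.2,0,0],[0,-0.08,0,-0.33,0,0]]' | head -1; python3 tr.py
```

```text
clock: 15.23
t 15.23 tcp [0.5507 0.2439 0.2243] toolpitch -0.0370 | pitch -0.0471 cost 0.81 px [-0.5  0. ] dyaw 0.017 yaw 1.3346 core [(0.029, 1343, 1173)] F [ 0.2 -1.  -7.5] gf 60 xz 0.0002
```

```bash
python3 -m handwheel '[[0,0,0,0,0,0],[0,0,0,0,0,0]]' | head -1; python3 tr.py
```

```text
clock: 15.45
t 15.45 tcp [0.5505 0.2452 0.2241] toolpitch -0.0392 | pitch -0.0513 cost 0.82 px [-0.4  0.1] dyaw 0.015 yaw 1.3347 core [(0.014, 1293, 1107)] F [-0.3 -0.5 -7.4] gf 60 xz -0.0001
```

```bash
python3 -m handwheel '[[0,-0.2,0,-0.85,0,0],[0,0,0,0,0,0]]' | head -1; python3 tr.py
```

```text
clock: 15.67
t 15.67 tcp [0.5513 0.2501 0.2244] toolpitch 0.0212 | pitch -0.0020 cost 0.84 px [-0.3  0.2] dyaw 0.016 yaw 1.3365 core [(-0.003, 856, 553)] F [-2.3  2.6 -7.4] gf 60 xz -0.0004
```

```bash
python3 -m handwheel '[[0,-0.03,0,-0.12,0,0]]' | head -1; python3 tr.py
```

```text
clock: 15.8
t 15.80 tcp [0.5517 0.2488 0.2243] toolpitch 0.0273 | pitch 0.0084 cost 0.86 px [-0.4  0. ] dyaw 0.018 yaw 1.3363 core [(-0.009, 784, 445)] F [ 1.3 -1.4 -7.7] gf 60 xz -0.0001
```

```bash
python3 -m handwheel '[[0,0,0,0,0,0],[0,0.05,0,0.2,0,0],[0,0.04,0,0.17,0,0]]' | head -1; python3 tr.py; python3 -m handwheel '[[0,0,0,0,0,0]]' | head -1; python3 tr.py
```

```text
clock: 16.1
t 16.10 tcp [0.5513 0.2467 0.2244] toolpitch 0.0012 | pitch -0.0162 cost 0.83 px [-0.6  0.1] dyaw 0.017 yaw 1.3352 core [(-0.01, 783, 471)] F [-0.4 -0.6 -7.5] gf 60 xz 0.0002
clock: 16.23
t 16.23 tcp [0.5514 0.2459 0.2246] toolpitch 0.0026 | pitch -0.0141 cost 0.83 px [-0.5  0.1] dyaw 0.018 yaw 1.3347 core [(-0.008, 809, 498)] F [-0.6 -1.3 -8.1] gf 60 xz 0.0004
```

```bash
python3 -m handwheel '[[0,0,0,0,0,0],[0,0,0,0,0,0],[0,0,0,0,0,0],[0,0,0,0,0,0]]' | head -1; python3 tr.py; python3 -m handwheel '[[0,0,0,0,0,0],[0,0,0,0,0,0],[0,0,0,0,0,0]]' | head -1; python3 tr.py
```

```text
clock: 16.62
t 16.62 tcp [0.5512 0.2472 0.2244] toolpitch 0.0028 | pitch -0.0146 cost 0.83 px [-0.4 -0. ] dyaw 0.017 yaw 1.3360 core [(-0.005, 800, 503)] F [ 0.9  0.8 -8.5] gf 60 xz -0.0000
clock: 16.92
t 16.92 tcp [0.5512 0.2471 0.2244] toolpitch 0.0028 | pitch -0.0150 cost 0.83 px [-0.5  0. ] dyaw 0.017 yaw 1.3353 core [(-0.008, 810, 490)] F [-0.1 -0.  -8.2] gf 60 xz -0.0000
```

```bash
python3 -m handwheel '[[0,0,0,0,0,0],[0,0,0,0,0,0],[0,0,0,0,0,0],[0,0,0,0,0,0],[0,0,0,0,0,0],[0,0,0,0,0,0],[0,0,0,0,0,0],[0,0,0,0,0,0]]' | head -1
python3 - <<'E'
from tr import *
C,G,Y,p,cx=look()
for pp in (p,p+.015):
    for x in(-.02,-.01,0,.01): print(x,prj(C['side'],pts(np.array([[x,0,.044]]),G,Y,pp)).round(1),prj(C['side'],pts(np.array([[x,.05,.044]]),G,Y,pp)).round(1))
print([(round(r['score'],2),(np.array(r['point'])*[640,400]).round(1)) for r in place_of('core','side')])
c=get_image('top'); print([(round(r['score'],2),(np.array(r['point'])*[640,400]).round(1)) for r in place_of('core','top')])
save(c,'top4.png')
# brass centroid & oriented line of visible right edge
im=C['side']['image']; cv2.imwrite('pics/side5.png',im[:,:,::-1])
for n in('side','top'):
    for r in trace('core',n)[:4]: print(n,r['score'],np.round(np.array(r['rect'])*[640,400,640,400],1))
for x in(-.02,-.01,0,.01):print('top',x,prj(c,pts(np.array([[x,0,.044]]),G,Y,p+.015)).round(1))
E
```

```text
clock: 17.63
t 17.63 tcp [0.5513 0.247  0.2244] toolpitch 0.0028 | pitch -0.0130 cost 0.82 px [-0.5  0.1] dyaw 0.017 yaw 1.3356 core [(-0.005, 808, 492)] F [ 0.1  1.1 -6.7] gf 60 xz 0.0000
-0.02 [[276.4 294.9]] [[295.9 311. ]]
-0.01 [[272.6 298.4]] [[292.1 314.7]]
0 [[268.7 302. ]] [[288.2 318.5]]
0.01 [[264.8 305.6]] [[284.3 322.3]]
-0.02 [[276.9 294.3]] [[296.3 310.4]]
-0.01 [[273.1 297.9]] [[292.5 314.2]]
0 [[269.2 301.5]] [[288.7 318. ]]
0.01 [[265.3 305.2]] [[284.8 321.9]]
[(0.88, array([272.6, 301.2])), (0.82, array([211.2, 219.8])), (0.56, array([353. , 392.9]))]
[(0.72, array([274.6, 292.9])), (0.62, array([286. , 116.2])), (0.49, array([220.7, 215.4]))]
side 0.86 [394.6 322.6  57.7  54.7]
side 0.73 [205.4 219.6  37.9  45.1]
side 0.7 [272.1 304.4  60.6  44.7]
side 0.66 [351.  379.9  45.3  40.2]
top 0.87 [286.8 119.5  41.1  28.2]
top 0.84 [276.3 297.2  30.   45.6]
top 0.54 [223.9 217.1  12.6  39. ]
top -0.02 [[223.6 215.8]]
top -0.01 [[219.8 215. ]]
top 0 [[216.  214.2]]
top 0.01 [[212.3 213.4]]
```

```bash
python3 -m handwheel '[[0,0,0,0,0,0],[0,0,0,0,0,0],[0,0,0,0,0,0],[0,0,0,0,0,0],[0,0,0,0,0,0],[0,0,0,0,0,0],[0,0,0,0,0,0],[0,0,0,0,0,0]]' | head -1
python3 -m handwheel '[[0,0,0,0,0,0],[0,0,0,0,0,0],[0,0,0,0,0,0]]' | head -1
cat > pan.py <<'E'
from tr import *
from scipy.optimize import differential_evolution as DE
C={n:get_image(n) for n in('side','top')};D=dts(C)
PAN=np.vstack(rect(.09,.095,.082)); 
HO=np.vstack(rect(.143,.1025,.065))-[.035,0,0]; BO=np.vstack(rect(.143,.1025,0.0))-[.035,0,0]
def cst(v,M):
    P=R.from_euler('z',v[2]).apply(M)+[v[0],v[1],0]; t=0
    for n,i in(('side',3),('top',5)):
        u=prj(shiftc(C[n],v[i:i+2]),P).astype(np.float32); t+=cv2.remap(D[n],u[:,0][None],u[:,1][None],1,borderValue=4).mean()
    return t
f=lambda v:cst(v,PAN)+.5*cst(v,HO)+.02*(np.array(v[3:])**2).sum()
for seed in(1,2):
    r=DE(f,[(.51,.56),(-.26,-.21),(-.26,-.15)]+[(-3,3)]*4,seed=seed,maxiter=120,popsize=12); print(r.x.round(4),round(r.fun,3),round(cst(r.x,PAN),3),round(cst(r.x,HO),3))
r=r.x; im=np.zeros((400,640,3),np.uint8)
look()
E
python3 pan.py
```

```text
clock: 18.6
clock: 18.85
[ 0.5368 -0.2418 -0.2245  0.1324  1.1818  0.3628 -0.0139] 2.082 0.704 2.694
[ 0.5361 -0.2411 -0.2263 -0.0254  0.9357  0.5992 -0.1971] 2.083 0.721 2.674
t 18.95 tcp [0.5512 0.2471 0.2244] toolpitch 0.0028 | pitch -0.0134 cost 0.83 px [-0.5  0.1] dyaw 0.018 yaw 1.3365 core [(-0.004, 809, 494)] F [ 0.2  0.2 -8.3] gf 60 xz 0.0000
```

The core has been at rest in the middle since about t=16.2, so the two seconds are done. The pan fits at (0.536, −0.241) with yaw −0.224. Carry gently, at about 0.07 m/s².

```bash
python3 -m handwheel '[[0.005,0.025,0,0,0,0],[0.01,0.05,0,0,0,0],[0.016,0.075,0,0,0,0],[0.021,0.1,0,0,0,0],[0.026,0.125,0,0,0,0],[0.032,0.15,0,0,0,0],[0.037,0.175,0,0,0,0],[0.042,0.2,0,0,0,0]]' | head -1
python3 -m handwheel '[[0.047,0.225,0,0,0,0],[0.053,0.25,0,0,0,0],[0.058,0.275,0,0,0,0],[0.063,0.3,0,0,0,0],[0.068,0.325,0,0,0,0],[0.074,0.35,0,0,0,0],[0.079,0.375,0,0,0,0],[0.084,0.4,0,0,0,0]]' | head -1
python3 tr.py
python3 -m handwheel '[[0.089,0.425,0,0,0,0],[0.095,0.45,0,0,0,0],[0.1,0.475,0,0,0,0],[0.105,0.5,0,0,0,0],[0.105,0.5,0,0,0,0],[0.105,0.5,0,0,0,0],[0.105,0.5,0,0,0,0],[0.105,0.5,0,0,0,0]]' | head -1
python3 tr.py
```

```text
clock: 19.67
clock: 20.33
t 20.33 tcp [0.5491 0.1768 0.2246] toolpitch 0.0028 | pitch -0.0023 cost 0.76 px [-1.1  0.7] dyaw 0.008 yaw 1.3266 core [(-0.001, 838, 665)] F [-0.1 -0.6 -8.7] gf 60 xz 0.0000
clock: 21.05
t 21.05 tcp [0.5467 0.0978 0.2249] toolpitch 0.0028 | pitch 0.0030 cost 0.70 px [-1.3  0.8] dyaw 0.011 yaw 1.3292 core [(-0.003, 935, 664)] F [ 0.1  0.9 -7.4] gf 60 xz 0.0001
```

```bash
python3 -m handwheel '[[0.105,0.5,0,0,0,-0.01],[0.105,0.5,0,0,0,-0.01],[0.105,0.5,0,0,0,-0.01],[0.105,0.5,0,0,0,-0.01],[0.105,0.5,0,0,0,-0.01],[0.105,0.5,0,0,0,-0.01],[0.105,0.5,0,0,0,-0.01],[0.105,0.5,0,0,0,-0.01]]' | head -1
python3 -m handwheel '[[0.105,0.5,0,0,0,-0.01],[0.105,0.5,0,0,0,-0.01],[0.105,0.5,0,0,0,-0.01],[0.105,0.5,0,0,0,-0.01],[0.105,0.5,0,0,0,-0.01],[0.105,0.5,0,0,0,-0.01],[0.105,0.5,0,0,0,-0.01],[0.105,0.5,0,0,0,-0.01]]' | head -1
python3 -m handwheel '[[0.105,0.5,0,0,0,0],[0.105,0.5,0,0,0,0],[0.105,0.5,0,0,0,0],[0.105,0.5,0,0,0,0],[0.105,0.5,0,0,0,0],[0.105,0.5,0,0,0,0],[0.105,0.5,0,0,0,0],[0.1,0.475,0,0,0,0]]' | head -1
python3 -m handwheel '[[0.095,0.45,0,0,0,0],[0.089,0.425,0,0,0,0],[0.084,0.4,0,0,0,0],[0.079,0.375,0,0,0,0],[0.074,0.35,0,0,0,0],[0.068,0.325,0,0,0,0],[0.063,0.3,0,0,0,0],[0.058,0.275,0,0,0,0]]' | head -1
python3 -m handwheel '[[0.053,0.25,0,0,0,0],[0.047,0.225,0,0,0,0],[0.042,0.2,0,0,0,0],[0.037,0.175,0,0,0,0],[0.032,0.15,0,0,0,0],[0.026,0.125,0,0,0,0],[0.021,0.1,0,0,0,0],[0.016,0.075,0,0,0,0]]' | head -1
python3 -m handwheel '[[0.01,0.05,0,0,0,0],[0.005,0.025,0,0,0,0],[0,0,0,0,0,0]]' | head -1
python3 tr.py; python3 g.py .537 -.239 .1958; python3 tr.py ov4.png
```

```text
clock: 21.77
clock: 22.43
clock: 23.1
clock: 23.77
clock: 24.43
clock: 24.68
t 24.68 tcp [ 0.5393 -0.2331  0.2257] toolpitch 0.0028 | pitch 0.0105 cost 0.79 px [-0.8  0.5] dyaw 0.003 yaw 1.3324 core [(-0.009, 713, 655)] F [ 1.  -0.3 -6.7] gf 60 xz -0.0001
24.73 p [ 0.5393 -0.2329  0.2257] tool y ang -1.7971 z [-6.0e-04 -2.6e-03 -1.0e+00] F [-0.  -0.1 -8.4] w 0.145 gf 60.0
shares [-0.05  0.32  1.5 ]
t 24.73 tcp [ 0.5393 -0.2329  0.2257] toolpitch 0.0027 | pitch 0.0114 cost 0.80 px [-0.8  0.6] dyaw 0.002 yaw 1.3318 core [(-0.01, 711, 656)] F [-0.  -0.1 -8.4] gf 60 xz -0.0000
```

```bash
python3 -m handwheel '[[0,0.02,0,0,0,0],[-0.01,0.05,0,0,0,0],[-0.01,0.07,0,0,0,0],[-0.01,0.08,0,0,0,0],[-0.01,0.06,0,0,0,0],[0,0.03,0,0,0,0],[0,0.01,0,0,0,0],[0,0,0,0,0,0]]' | head -1
python3 tr.py
python3 -m handwheel '[[0,0,0,0,0,0],[0,0,0,0,0,0],[0,0,0,0,0,0],[0,0,0,0,0,0],[0,0,0,0,0,0],[0,0,0,0,0,0],[0,0,0,0,0,0],[0,0,0,0,0,0]]' | head -1
python3 - <<'E'
from tr import *
C,G,Y,p,cx=look(); overlay('ov4.png',C,G,Y,p,cx)
for x in(-.02,-.01,0,.01): print(x,prj(C['side'],pts(np.array([[x,0,.044]]),G,Y,p)).round(1))
print([(round(r['score'],2),(np.array(r['point'])*[640,400]).round(1)) for r in place_of('core','side')])
E
```

```text
clock: 25.45
t 25.45 tcp [ 0.5371 -0.2392  0.2257] toolpitch 0.0028 | pitch 0.0120 cost 0.78 px [-0.9  0.4] dyaw 0.003 yaw 1.3326 core [(-0.01, 716, 654)] F [ 0.2  0.1 -6.7] gf 60 xz -0.0000
clock: 26.17
t 26.17 tcp [ 0.5371 -0.2391  0.2257] toolpitch 0.0028 | pitch 0.0114 cost 0.78 px [-0.6  0.5] dyaw 0.001 yaw 1.3308 core [(-0.009, 714, 648)] F [ 0.3  1.1 -7.3] gf 60 xz -0.0000
-0.02 [[384.5 143.3]]
-0.01 [[382.  145.3]]
0 [[379.6 147.4]]
0.01 [[377.2 149.5]]
[(0.94, array([396.2, 323.2])), (0.84, array([208.4, 218.6])), (0.69, array([381.6, 146.9])), (0.6, array([354.4, 395.3]))]
```

View pics/ov4.png

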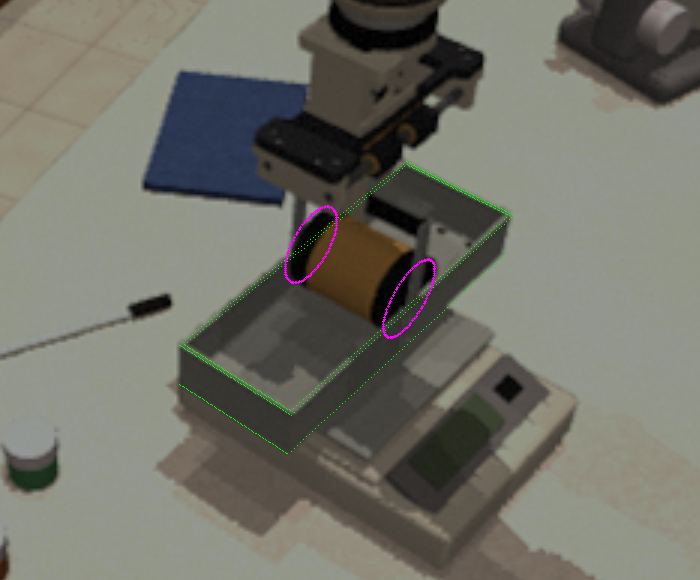

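The picture shows the tray level over the pan with the core in the middle (brass at about (365,270)) and steady. After the pause, lower it.

```bash
python3 -m handwheel '[[0,0,0,0,0,0],[0,0,0,0,0,0],[0,0,0,0,0,0],[0,0,0,0,0,0],[0,0,0,0,0,0],[0,0,0,0,0,0],[0,0,0.03,0,0,0],[0,0,0.06,0,0,0]]' | head -1
python3 -m handwheel '[[0,0,0.09,0,0,0],[0,0,0.12,0,0,0],[0,0,0.15,0,0,0],[0,0,0.15,0,0,0],[0,0,0.15,0,0,0],[0,0,0.15,0,0,0],[0,0,0.12,0,0,0],[0,0,0.09,0,0,0]]' | head -1
python3 -m handwheel '[[0,0,0.06,0,0,0],[0,0,0.04,0,0,0],[0,0,0.03,0,0,0],[0,0,0.03,0,0,0]]'
python3 -m handwheel '[[0,0,0.03,0,0,0],[0,0,0.02,0,0,0],[0,0,0.02,0,0,0],[0,0,0.02,0,0,0]]'
python3 tr.py
```

```text
clock: 26.93
clock: 27.6
clock: 27.93
position: [0.5372, -0.2392, 0.2004]
ee_rot: [3.119, -0.355, -0.0]
force: [0.6, -0.6, -8.5]
width: 0.149
gripper_force: 60.0
clock: 28.27
position: [0.5371, -0.2392, 0.1986]
ee_rot: [3.119, -0.355, -0.0]
force: [-0.2, 0.2, -7.2]
width: 0.145
gripper_force: 60.0
t 28.27 tcp [ 0.5371 -0.2392  0.1986] toolpitch 0.0028 | pitch 0.0102 cost 0.64 px [-0.9  0.4] dyaw 0.005 yaw 1.3348 core [(-0.01, 696, 623)] F [-0.2  0.2 -7.2] gf 60 xz 0.0001
```

```bash
python3 -m handwheel '[[0,0,0.02,0,0,0],[0,0,0.02,0,0,0],[0,0,0.02,0,0,0],[0,0,0.02,0,0,0],[0,0,0.02,0,0,0]]' | sed -n 2,4p
python3 -m handwheel '[[0,0,0.02,0,0,0],[0,0,0.02,0,0,0]]'| sed -n 2,4p
python3 tr.py
```

```text
position: [0.5371, -0.2392, 0.1965]
ee_rot: [3.119, -0.355, -0.0]
force: [0.1, 0.0, -6.9]
position: [0.5371, -0.2394, 0.1958]
ee_rot: [3.118, -0.355, -0.0]
force: [-1.5, -1.7, -4.7]
t 28.90 tcp [ 0.5371 -0.2394  0.1958] toolpitch 0.0031 | pitch 0.0084 cost 0.64 px [-1.   0.4] dyaw 0.006 yaw 1.3352 core [(-0.01, 686, 626)] F [-1.5 -1.7 -4.7] gf 60 xz 0.0001
```

Contact is starting at the predicted height.

```bash
python3 -m handwheel '[[0,0,0.02,0,0,0],[0,0,0.02,0,0,0],[0,0,0,0,0,0]]'| sed -n 2,4p
python3 -m handwheel '[[0,0,0.02,0,0,0],[0,0,0,0,0,0]]'| sed -n 2,4p
python3 tr.py
```

```text
position: [0.5371, -0.2395, 0.1957]
ee_rot: [3.118, -0.355, 0.0]
force: [-4.2, -0.4, 3.6]
position: [0.5371, -0.2395, 0.1957]
ee_rot: [3.118, -0.355, 0.001]
force: [-5.3, 0.8, 7.7]
t 29.37 tcp [ 0.5371 -0.2395  0.1957] toolpitch 0.0033 | pitch 0.0085 cost 0.64 px [-1.   0.4] dyaw 0.007 yaw 1.3363 core [(-0.01, 691, 625)] F [-5.3  0.8  7.7] gf 60 xz 0.0010
```

```bash
python3 -m handwheel '[[0,0,-0.02,0,0,0],[0,0,-0.02,0,0,0],[0,0,0,0,0,0]]' - 60 | sed -n 2,4p
python3 -m handwheel '[[0,0,0,0,0,0],[0,0,0,0,0,0],[0,0,0,0,0,0]]' 0 15| sed -n 2,6p
python3 -m handwheel '[[0,0,0,0,0,0],[0,0,0,0,0,0],[0,0,0,0,0,0]]' 0 3| sed -n 2,6p
python3 -m handwheel '[[0,0,0,0,0,0],[0,0,0,0,0,0],[0,0,0,0,0,0]]' 0.25| sed -n 2,6p
python3 -m handwheel '[[0,0,0,0,0,0],[0,0,0,0,0,0],[0,0,0,0,0,0],[0,0,0,0,0,0],[0,0,0,0,0,0],[0,0,0,0,0,0]]' 0.9| sed -n 2,6p
python3 tr.py
```

```text
position: [0.5371, -0.2395, 0.1957]
ee_rot: [3.118, -0.355, 0.0]
force: [-4.9, -0.8, 5.4]
position: [0.5372, -0.2394, 0.1957]
ee_rot: [3.118, -0.355, 0.0]
force: [-4.3, -1.2, 5.6]
width: 0.151
gripper_force: 15.0
position: [0.5374, -0.2395, 0.1955]
ee_rot: [3.118, -0.355, 0.001]
force: [-3.2, -2.3, 4.8]
width: 0.15
gripper_force: 3.0
position: [0.5375, -0.2387, 0.1952]
ee_rot: [3.119, -0.354, 0.0]
force: [-0.5, 0.4, -0.8]
width: 0.25
gripper_force: 0.0
position: [0.5371, -0.2392, 0.1954]
ee_rot: [3.119, -0.355, -0.0]
force: [0.2, 0.6, 0.4]
width: 0.638
gripper_force: 0.0
t 30.92 tcp [ 0.5371 -0.2392  0.1954] toolpitch 0.0028 | pitch 0.0095 cost 0.64 px [-0.9  0.3] dyaw 0.004 yaw 1.3339 core [(-0.01, 641, 613)] F [0.2 0.6 0.4] gf 0 xz 0.0000
```

Released and the core is steady. Withdraw upward.

```bash
python3 -m handwheel '[[0,0,0,0,0,0],[0,0,0,0,0,0],[0,0,-0.2,0,0,0],[0,0,-0.4,0,0,0],[0,0,-0.6,0,0,0],[0,0,-0.8,0,0,0],[0,0,-1,0,0,0],[0,0,-1,0,0,0]]' 0.9
python3 -m handwheel '[[0,0,-1,0,0,0],[0,0,-1,0,0,0],[0,0,-0.6,0,0,0],[0,0,-0.3,0,0,0],[0,0,0,0,0,0],[0,0,0,0,0,0]]'
python3 - <<'E'
from tr import *
C={n:get_image(n) for n in('side','top')}; D=dts(C)
from scipy.optimize import differential_evolution as DE
def f(v):
    G=[v[0],v[1],.212]; return sum(cost({n:D[n]},{n:shiftc(C[n],v[i:i+2])},G,v[2],0) for n,i in(('side',3),('top',5)))+.02*(np.array(v[3:])**2).sum()
r=DE(f,[(.52,.555),(-.255,-.225),(1.28,1.4)]+[(-3,3)]*4,seed=1,maxiter=120,popsize=12); print(r.x.round(4),r.fun)
print('core side',corex(shiftc(C['side'],r.x[3:5]),r.x[:2].tolist()+[.212],r.x[2],0),'top',corex(shiftc(C['top'],r.x[5:7]),r.x[:2].tolist()+[.212],r.x[2],0))
for l in('jar_a','torch'):
    print(l,[(np.array(q['point'])*[640,400]).round(1) for q in place_of(l,'side')],[(np.array(q['point'])*[640,400]).round(1) for q in place_of(l,'top')])
E
```

```text
clock: 31.63
position: [0.537, -0.2389, 0.2768]
ee_rot: [3.119, -0.354, -0.0]
force: [0.9, 0.1, -0.5]
width: 0.903
gripper_force: 0.0
clock: 32.13
position: [0.5371, -0.2388, 0.3332]
ee_rot: [3.119, -0.355, -0.001]
force: [0.5, -0.4, -0.2]
width: 0.899
gripper_force: 0.0
[ 0.5361 -0.2335  1.3479  0.3365 -0.8722 -0.3942  0.0133] 1.6317728527244515
core side (np.float64(-0.010999999999999899), 669, 664.8) top (0, 727, -9)
jar_a [array([258.4, 239.1]), array([272.4, 212.7])] [array([326.4, 158.7])]
torch [array([236. , 273.1])] [array([263.2, 164.8])]
```

```bash
python3 -c "
from cell import sign_off; print(sign_off())"
```

```text
the job is handed in; nothing more can be done
None
```

The job is handed in: the tray is on the pan, turned to within about 0.01 rad of its front and centred to within about 8 mm. The core is at rest about 10 mm from the tray's middle. It overshot the middle twice (to about 40 mm) before settling but never reached an end wall, and the jars and torch stayed in place.

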